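# Clear the art-table pile

## Robot

A 7-joint arm with a two-finger parallel gripper is mounted at the origin on the work surface. World frame = base frame: x ahead of the robot, y to its left, z up, the work surface at z = 0. Lengths are in m, angles in rad, forces in N, time in s.
With the tool pointing down it reaches from about 0.425 to 0.875 m from the base axis. Payload 4.7 kg.
Tool frame: the origin (TCP) lies between the finger pads; the fingertips stand 14 mm ahead of it and the grasp point (between the pads) lies 5 mm behind it; z points along the fingers, y is the line along which they close (so a half turn about z gives the same grasp; the last joint's range is limited). The gripper opens to 87 mm and grips with 3 to 60 N. Pads are 19 mm wide; open, the fingers measure 117 mm over their backs; the gripper's body (75 mm by 190 mm) begins 51 mm behind the grasp point.
Start: joints at [0.014, 0.321, -0.07, 1.45, 0.023, 1.371, -0.057], TCP at [0.65, -0, 0.237] pointing down, gripper open.
Joint ranges: [-2.86, 2.86], [-0.3, 2.09], [-1.38, 1.24], [0.06, 2.45], [-1.56, 4.7], [0.09, 2.05], [-2.69, 2.69]. Speed limits (rad/s): [2.57, 2.57, 3.14, 3.14, 3.14, 3.14, 3.14].

## Interface

Orientations are given as a rotation vector (axis times angle).
In Python, from bench import get_state, get_image, camera_params, close_job gives the robot as it stands. The module is installed in compiled form; this text tells all that it offers.
- The arm moves only by the tool arm_command, never from a script. Its argument "motion" is a list of rows, each a list of 5 numbers: the finger opening in mm, from 0 to 87, then the shift along the tool's x, y, z in mm, then the turn about the tool's z in degrees. In form: [[gripper, x, y, z, spin], ...]. A call has 1 to 5 rows; each row is the pose to reach, as a shift and turn from the pose commanded when the call began, along the tool's axes at that moment; what a row does not reach only later rows make up. A row lasts 1/12 s, in which the tool goes at most 41.7 mm and 7.16 degrees, less where a joint would pass 70% of its speed; a pose out of reach is approached as far as the arm can. A call with a gripper value outside its range is refused whole. The fingers move at their own pace and stop on an object; "newtons" is the grip in N (left out, the last holds). Time passes only in rows, so rows that repeat a pose let the fingers close. It gives the time, the measured TCP pose, the force, the opening and the grip force at its end, in the units of the state.
- get_state(): the state, without advancing time (a new reading comes with each control period).
- get_image(name): name is "scene" or "side" or "wrist"; returns (picture, depth): 384x512x3 uint8, red, green, blue; 384x512 float32, m along the optical axis (not along the pixel's ray), 0 where there is no reading.
- camera_params(name): a dict with "intrinsics" (3x3 intrinsics, pixels), "extrinsics" (4x4, takes a point from camera to world coordinates). Camera axes: x right, y down, z forward; pixel columns grow to the right and rows downward; lengths in m; the calibration is good to about 2 mm. A picture is of the moment at which its call begins: read the wrist's pose just before it. camera_params takes no time and is no camera call; for the wrist camera it gives the pose at the moment of the call.
- close_job(): hands the job in; it is judged then, once.
The state is a dict: "time": time; "joint_positions": joint angles; "qd": joint speeds; "joint_torque": joint torques, N m; "position": TCP position; "tool_rot": TCP orientation; "ft_force": force on the tool from outside, world axes, zero at the start; "torque": the same for the moment, N m; "grip_width": opening from 0.0 (shut) to 1.0 (fully open); "grip_force": force on a finger pad.
Only numpy, scipy, OpenCV 4.12 (cv2) and the standard library are available. Lean on these libraries where they do the work, as an engineer would, in place of code of your own. Each camera call takes 0.05 s, during which the arm holds its last target. There are 200 camera calls.

## Task

The art lesson is over: take apart the pile on the table and put each thing away in its own place. Lay the eraser flat on the bottom of the round dish, slip the tape roll down over the post of its stand, set the paint tin flat inside the lipped wooden tray, and lay the black sketchbook centred and squarely, long side along long side, on the stack of exercise books. Leave the brush jar standing where it is.

Things in the scene. Friction and masses are not known exactly. Their poses are not given: they have to be found in the camera images.
- eraser_center (a point): White block eraser with a dull blue sleeve, 50 x 22 x 13 mm (x, y, z), 25 g; the point is its centre, x along its length. At the start it is the top of the pile, lying across the tape roll's hole.
- tape_center (a point): Cream roll of masking tape lying flat: ring, outer diameter 56 mm, hole diameter 32 mm, height 24 mm, 60 g; the point is the centre of the ring, half-way up, z along its axis. Second from the top of the pile, lying on the tin.
- tin_center (a point): Closed bare-metal paint tin, 90 x 58 x 20 mm (x, y, z), 120 g; the point is its centre, x along its length. Third from the top, lying on the sketchbook, their long sides roughly parallel.
- sketchbook_center (a point): Small black hardback sketchbook, shut, rigid, 110 x 64 x 16 mm (x, y, z), 150 g; the point is its centre, x along its length. Bottom of the pile, flat on the table.
- dish: Fixed low round white ceramic dish, outer diameter 110 mm at the rim and 100 mm at the foot, 18 mm high, wall 4 mm; flat inner floor 5 mm above the table, about 92 mm across. Origin at the centre of its underside, on the table.
- stand: Fixed tape stand: dark round base, diameter 76 mm, 10 mm thick, with an upright metal post of diameter 14 mm in its centre, rising 40 mm above the base (top 50 mm above the table, tapered). Origin at the centre of the underside, on the table, z up along the post.
- tray: Fixed shallow wooden tray, 130 x 98 mm outside (x, y), 10 mm high, wall 5 mm, inner floor 120 x 88 mm, 5 mm above the table. Origin at the centre of its underside, on the table, x along its length.
- books: Fixed stack of three exercise books, 148 x 105 mm (x, y), top 30 mm above the table; blue, grey and on top a dull pink cover with a small white label. Origin at the centre of its underside, on the table, x along the long side.
- brush_jar: Loose grey plastic jar of paint brushes, diameter 72 mm, jar 95 mm high, brushes to 215 mm, 300 g; a bystander. Origin at the centre of its underside, on the table.
There are look-alikes about, which are no part of the job. What is shaped like the part that bears tin_center but pink is not meant.

How it is judged:
At the end, for the whole second after the job is handed in: At rest: eraser on the dish floor (centres within 27 mm); tape roll flat on the stand base, round the post; tin flat on the tray floor (within 22 mm); sketchbook flat on the exercise books (centres within 18 mm, long sides parallel within 0.25 rad). Flat: tilt under 0.12 rad (horizontal distance between eraser_center and dish below 0.027 m and z of eraser_center in the frame of dish between 0.0085 and 0.0145 m and horizontal distance between tape_center and stand below 0.014 m and z of tape_center in the frame of stand between 0.017 and 0.027 m and angle between each of tape_center, tin_center, sketchbook_center's own z axis and vertical below 0.12 rad and horizontal distance between tin_center and tray below 0.022 m and z of tin_center in the frame of tray between 0.011 and 0.019 m and horizontal distance between sketchbook_center and books below 0.018 m and z of sketchbook_center in the frame of books between 0.034 and 0.042 m and angle between the x axis of sketchbook_center and the x axis of books, either way round below 0.25 rad and linear speed of each of eraser, tape, tin, sketchbook below 0.02 m/s); the robot touches nothing.
It fails at once if the brush jar is shifted by more than 25 mm or tipped (distance of brush_jar from where it was at the start of the episode above 0.025 m or angle between brush_jar's own z axis and vertical above 0.3 rad).
It also fails if it takes over 109 s, if anything falls off the work surface, if the arm or the gripper's body presses on something with over 40 N, if the wrist force passes 120 N, or if a joint passes its speed limit or range.

## Working session

There is one attempt and no reset: what is moved stays moved. The work goes in short steps, Python scripts to look and compute and a tool call to move; the robot and the scene stay as the last step left them, time stands still between calls to the robot, and variables do not carry over. Pictures are saved under pics/ and viewed, at most 14 in all, crops included, and the job is handed in when it is done.

Besides the shell and the picture viewer there is one more tool, called after "Emit:" in YAML: its name, and indented under it one key for each argument. arm_command: Moves the arm, as the interface text tells. Its arguments: {"type":"object","properties":{"motion":{"type":"array"},"newtons":{"type":"number"}},"required":["motion"]}

```bash
mkdir -p pics
cat > h.py <<'E'
import numpy as np, cv2
from bench import get_state,get_image,camera_params,close_job
def grab(n,f=None):
    cp=camera_params(n); im,d=get_image(n)
    if f: cv2.imwrite('pics/'+f,im[:,:,::-1])
    np.savez('/tmp/'+n+'.npz',im=im,d=d,K=cp['intrinsics'],T=cp['extrinsics'])
    return im,d,np.array(cp['intrinsics']),np.array(cp['extrinsics'])
def load(n):
    z=np.load('/tmp/'+n+'.npz'); return z['im'],z['d'],z['K'],z['T']
def cloud(d,K,T):
    v,u=np.mgrid[:d.shape[0],:d.shape[1]]
    p=np.stack([(u-K[0,2])/K[0,0]*d,(v-K[1,2])/K[1,1]*d,d],-1)
    return p@T[:3,:3].T+T[:3,3]
def ray(u,v,K,T,z):
    r=T[:3,:3]@np.array([(u-K[0,2])/K[0,0],(v-K[1,2])/K[1,1],1]); return T[:3,3]+r*(z-T[2,3])/r[2]
E
python3 - <<'E'
from h import *
a=[grab(n,n+'0.png') for n in('scene','side','wrist')]
for x in a: print(np.round(x[3],3).tolist(),x[2][0,0])
s=get_state();print(s)
E
```

```text
[[0.366, 0.682, -0.633, 1.106], [0.931, -0.28, 0.235, -0.201], [-0.017, -0.675, -0.737, 0.818], [0.0, 0.0, 0.0, 1.0]] 460.0830945697681
[[-0.968, -0.154, 0.198, 0.259], [-0.251, 0.571, -0.782, 0.951], [0.008, -0.806, -0.592, 0.752], [0.0, 0.0, 0.0, 1.0]] 490.4726356544254
[[1.0, -0.001, -0.002, 0.648], [-0.001, -0.966, -0.259, 0.07], [-0.002, 0.259, -0.966, 0.383], [0.0, 0.0, 0.0, 1.0]] 267.9506078164898
{'time': 0.15, 'joint_positions': array([ 0.01410546,  0.32162174, -0.07006234,  1.45142455,  0.02260463,
        1.37080324, -0.05690988]), 'qd': array([ 0.0001212 , -0.00235634, -0.00194488, -0.00284664,  0.0013966 ,
       -0.00092907, -0.00141191]), 'joint_torque': array([ 2.16972071e-04, -4.91794288e+01, -4.04079035e-01, -3.12878716e+01,
       -6.39387709e-02,  4.04033612e-02,  9.90178205e-05]), 'position': array([ 6.49587467e-01, -6.47724878e-05,  2.35717755e-01]), 'tool_rot': array([-2.22076927e+00, -2.22074561e+00,  1.74085250e-03]), 'ft_force': array([-0.64238949, -0.16355196,  0.33861431]), 'torque': array([-0.04041706, -0.00840455,  0.00981681]), 'grip_force': 0.0, 'grip_width': 0.9999450664931135}
```

View pics/scene0.png

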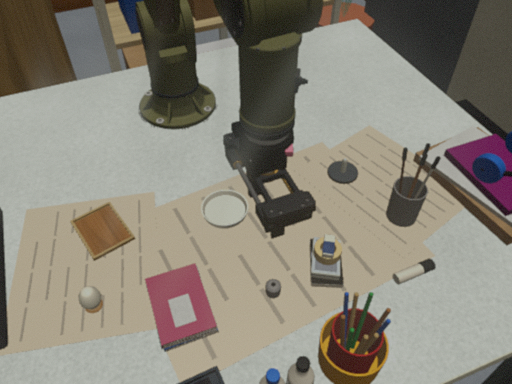

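View pics/wrist0.png

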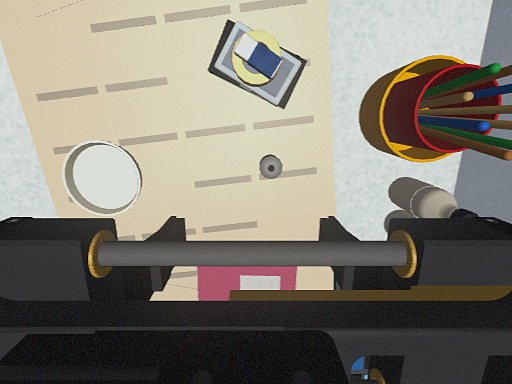

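View pics/side0.png

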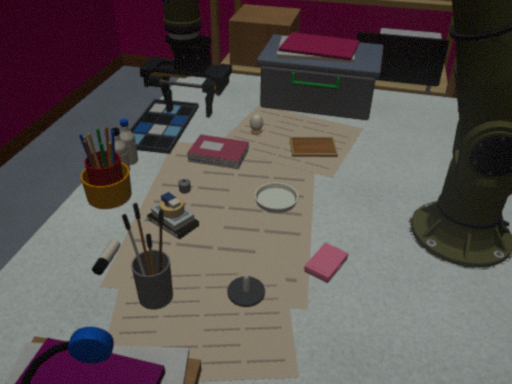

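Run:
```python
from h import *
for n in('scene','side','wrist'):
    im,d,K,T=load(n); P=cloud(d,K,T)
    pts={'scene':[(60,180),(225,208),(343,172),(405,215),(100,228),(183,310),(326,262),(328,242),(290,150),(150,200)],'wrist':[(257,57),(240,68),(100,175),(270,160),(50,100)],'side':[]}[n]
    for u,v in pts: print(n,u,v,np.round(P[v,u],3))
# orthographic colour map from scene+side+wrist, 2mm/px: x 0.35..0.95 down->rows, y -0.45..0.45
```

```text
scene 60 180 [ 0.187 -0.358  0.001]
scene 225 208 [ 0.434 -0.008  0.006]
scene 343 172 [0.441 0.298 0.014]
scene 405 215 [0.63 0.34 0.04]
scene 100 228 [ 0.383 -0.289  0.006]
scene 183 310 [ 0.663 -0.172  0.031]
scene 326 262 [0.676 0.122 0.045]
scene 328 242 [0.65  0.137 0.071]
scene 290 150 [0.323 0.209 0.019]
scene 150 200 [ 0.341 -0.165  0.004]
wrist 257 57 [0.653 0.134 0.072]
wrist 240 68 [0.634 0.126 0.059]
wrist 100 175 [ 0.428 -0.006  0.005]
wrist 270 160 [0.671 0.019 0.03 ]
wrist 50 100 [0.373 0.097 0.001]
```

Run:
```python
from h import *
C={}
for n in('scene','side','wrist'):
    im,d,K,T=load(n); P=cloud(d,K,T)
    C[n]=(P[d>0],cv2.cvtColor(im,cv2.COLOR_RGB2HSV)[d>0])
def box(n,c,r,zl,zh,hs=None):
    P,H=C[n]; m=(np.hypot(P[:,0]-c[0],P[:,1]-c[1])<r)&(P[:,2]>zl)&(P[:,2]<zh)
    if hs: m&=hs(H)
    return P[m]
def rect(p):
    (c,s,a)=cv2.minAreaRect((p[:,:2]*1000).astype(np.float32)); return np.round(c,1),np.round(s,1),round(a,1)
def circ(p):
    c,r=cv2.minEnclosingCircle((p[:,:2]*1000).astype(np.float32)); return np.round(c,1),round(r,1)
for n in C:
    print(n)
    def t(l,f,*a):
        p=box(n,*a)
        if len(p)>20: print(l,len(p),f(p),np.round(np.median(p[:,2]),4))
    t('dish',circ,(.43,-.005),.075,.012,.03)
    t('base',circ,(.44,.3),.06,.006,.016)
    t('post',circ,(.44,.3),.03,.03,.06)
    t('tray',rect,(.40,-.29),.1,.0075,.02)
    t('books',rect,(.65,-.17),.12,.025,.04)
    t('sk+',rect,(.65,.135),.08,.010,.022)
    t('tin',rect,(.65,.135),.08,.029,.042)
    t('tape',circ,(.65,.135),.05,.053,.065)
    t('er',rect,(.65,.135),.05,.068,.085)
    t('jar',circ,(.62,.34),.06,.03,.1)
```

```text
scene
dish 328 (array([439.2, -10.8]), 55.8) 0.017
base 492 (array([422.7, 297.9]), 49.4) 0.0104
post 46 (array([433.7, 300.6]), 7.2) 0.0414
tray 554 (array([ 395.5, -284. ]), array([149.1,  98.2]), 14.9) 0.0097
books 3862 (array([ 642. , -173.9]), array([105.3, 150.5]), 88.8) 0.0303
sk+ 329 (array([657.3, 133.9]), array([ 66.5, 110.4]), 65.2) 0.0159
tin 501 (array([657.2, 132. ]), array([59.4, 91.9]), 59.6) 0.0362
tape 288 (array([654.9, 135.4]), 29.0) 0.0598
er 246 (array([656.3, 134.6]), array([22.4, 52.3]), 57.0) 0.0732
jar 1210 (array([604.2, 356.6]), 37.4) 0.0717
side
dish 305 (array([437.2, -10.6]), 56.4) 0.0176
base 810 (array([438.7, 298.9]), 58.2) 0.011
post 70 (array([431.8, 303.8]), 7.6) 0.0439
tray 460 (array([ 392.6, -309.4]), array([130.6, 160. ]), 15.0) 0.0096
books 1143 (array([ 639.6, -172.2]), array([151.7, 113.4]), 0.2) 0.0314
sk+ 313 (array([653.6, 136.9]), array([ 67.1, 114.5]), 64.3) 0.0168
tin 318 (array([653.4, 135. ]), array([60.1, 92. ]), 60.2) 0.0366
tape 193 (array([651.6, 137.3]), 29.2) 0.0606
er 168 (array([654.7, 135.8]), array([24.7, 52.9]), 58.9) 0.0739
jar 1395 (array([602.9, 357.9]), 37.6) 0.0716
wrist
dish 1017 (array([435.7,  -9.5]), 54.8) 0.017
books 2700 (array([ 638.3, -167. ]), array([149. ,  60.3]), 0.9) 0.0298
sk+ 878 (array([652.7, 135.6]), array([ 66.4, 110.4]), 64.9) 0.0157
tin 1981 (array([653.1, 133.6]), array([59.9, 90.3]), 59.9) 0.0357
tape 966 (array([651.7, 136.6]), 27.9) 0.0596
er 1109 (array([653.3, 136.2]), array([22.9, 50.2]), 56.9) 0.0728
```

Emit:
arm_command:
  motion:
    - [60,35,1,20,-7]
    - [60,70,2,40,-14]
    - [60,105,3,60,-21]
    - [60,136,5,80,-28]
    - [60,136,5,80,-35]
  newtons: 15

```text
time: 0.57
position: [0.6506, 0.1461, 0.1512]
tool_rot: [-1.422, -2.79, -0.001]
ft_force: [-0.7, 1.3, -1.2]
grip_width: 0.731
grip_force: 0.0
```

Emit:
arm_command:
  motion:
    - [60,0,0,0,-7]
    - [60,0,0,0,-14]
    - [60,0,0,0,-22]
    - [60,0,0,0,-22]
    - [60,0,0,0,-22]

```text
time: 0.98
position: [0.6549, 0.1358, 0.1562]
tool_rot: [-0.896, -3.01, 0.0]
ft_force: [-0.6, -0.0, 0.7]
grip_width: 0.692
grip_force: 0.0
```

```bash
cat >> h.py <<'E'
from scipy.spatial.transform import Rotation as R
def to(x,y,yaw=None):
    "tool-frame shift in mm and spin in deg from the measured pose to (x,y) mm with closing direction yaw deg"
    s=get_state(); M=R.from_rotvec(s['tool_rot']).as_matrix(); p=s['position']*1000
    psi=np.degrees(np.arctan2(M[1,1],M[0,1])); dx=np.array([x-p[0],y-p[1],0])@M
    sp=None if yaw is None else round(-((yaw-psi+90)%180-90),1)
    print('t',round(s['time'],2),'p',np.round(p,1),'psi',round(psi,1),'tilt',np.round(M[:2,2],3),'shift',np.round(dx,1),'spin',sp,'grip',round(s['grip_width']*87,1),s['grip_force'],'j7',round(s['joint_positions'][6],2))
E
python3 -c "
from h import *
to(654,135.5,57)
im,d,K,T=grab('wrist'); P=cloud(d,K,T)
for l,a,b in(('sk',.010,.022),('tin',.029,.042),('tape',.053,.065),('er',.068,.085)):
    m=(d>0)&(np.hypot(P[...,0]-.65,P[...,1]-.135)<.08)&(P[...,2]>a)&(P[...,2]<b); q=(P[m][:,:2]*1000).astype(np.float32)
    if len(q)>20: print(l,len(q),cv2.minAreaRect(q))
cv2.imwrite('pics/w1.png',im[:,:,::-1])"
```

```text
t 0.98 p [654.9 135.8 156.2] psi 56.8 tilt [-0.001  0.   ] shift [ 0.5 -0.7  0. ] spin -0.2 grip 60.2 0.0 j7 0.67
sk 1020 ((652.9071655273438, 136.4141845703125), (64.77283477783203, 109.94757843017578), 64.90299224853516)
tin 1968 ((652.7156372070312, 133.46473693847656), (59.699867248535156, 89.94879913330078), 59.105690002441406)
tape 1294 ((650.2269287109375, 137.37173461914062), (55.66996383666992, 52.25898361206055), 57.292083740234375)
er 1293 ((653.3588256835938, 135.95150756835938), (22.50419807434082, 49.955657958984375), 57.37868881225586)
```

View pics/w1.png

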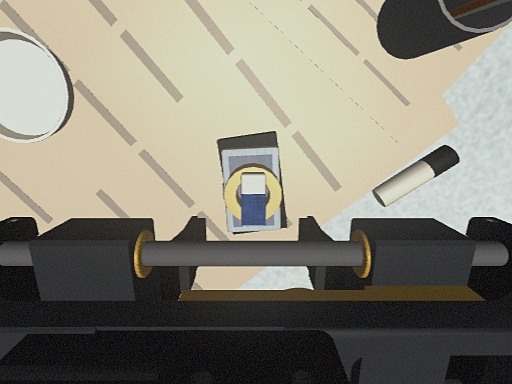

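The crop shows the pile at (250,190): blue/white eraser (253,200) on the cream tape, metal tin, black book. The pink look-alike tin is elsewhere (side 327,262). Going for the pile.

Emit:
arm_command:
  motion:
    - [50,0,-1,40,0]
    - [50,0,-1,70,0]
    - [50,0,-1,79,0]
    - [50,0,-1,79,0]
    - [50,0,-1,79,0]

```text
time: 1.45
position: [0.6545, 0.1354, 0.0778]
tool_rot: [-0.894, -3.012, 0.0]
ft_force: [-0.0, -0.5, 0.5]
grip_width: 0.579
grip_force: 0.0
```

Emit:
arm_command:
  motion:
    - [10,0,0,0,0]
    - [10,0,0,0,0]
    - [10,0,0,0,0]
    - [10,0,0,0,0]
    - [10,0,0,0,0]

```text
time: 1.87
position: [0.6546, 0.1351, 0.0779]
tool_rot: [0.893, 3.012, 0.0]
ft_force: [0.2, -0.2, -0.2]
grip_width: 0.282
grip_force: 0.1
```

Emit:
arm_command:
  motion:
    - [10,0,0,0,0]
    - [10,0,0,0,0]
    - [10,0,0,0,0]
    - [10,0,0,-10,0]
    - [10,0,0,-45,0]

```text
time: 2.28
position: [0.6504, 0.1339, 0.1172]
tool_rot: [-0.889, -3.002, 0.009]
ft_force: [-0.8, -0.2, -1.3]
grip_width: 0.246
grip_force: 15.0
```

```bash
python3 -c "
from h import *
to(437,-10.5)"
```

```text
t 2.28 p [650.4 133.9 117.2] psi 57.0 tilt [-0.011 -0.002] shift [ 100.3 -237.3    2.8] spin None grip 21.4 15.000095218420029 j7 0.66
```

Emit:
arm_command:
  motion:
    - [10,14,-33,0,0]
    - [10,29,-67,0,0]
    - [10,43,-100,0,0]
    - [10,57,-134,0,0]
    - [10,72,-168,0,0]

```text
time: 2.7
position: [0.5013, 0.0326, 0.1231]
tool_rot: [0.892, 3.012, 0.0]
ft_force: [0.7, 0.2, -0.3]
grip_width: 0.253
grip_force: 15.0
```

Emit:
arm_command:
  motion:
    - [10,14,-33,0,0]
    - [10,28,-66,0,0]
    - [10,31,-72,0,0]
    - [10,31,-72,0,0]
    - [10,31,-72,0,0]

```text
time: 3.12
position: [0.4383, -0.0098, 0.1235]
tool_rot: [0.892, 3.01, 0.001]
ft_force: [0.7, 0.9, 0.9]
grip_width: 0.249
grip_force: 15.0
```

```bash
python3 -c "
from h import *
to(437,-10.5)"
```

```text
t 3.12 p [438.3  -9.8 123.5] psi 57.0 tilt [0.003 0.   ] shift [ 0.7 -1.3 -0. ] spin None grip 21.6 15.000107735395432 j7 0.96
```

Emit:
arm_command:
  motion:
    - [10,0,-1,40,0]
    - [10,0,-1,75,0]
    - [10,0,-1,92,0]
    - [10,0,-1,100,0]
    - [10,0,-1,100,0]

```text
time: 3.53
position: [0.4372, -0.0097, 0.0216]
tool_rot: [-0.889, -3.011, -0.0]
ft_force: [0.4, -0.2, -0.0]
grip_width: 0.248
grip_force: 15.0
```

Emit:
arm_command:
  motion:
    - [45,0,0,0,0]
    - [45,0,0,0,0]
    - [45,0,0,0,0]
    - [45,0,0,-20,0]
    - [45,0,0,-60,0]

```text
time: 3.95
position: [0.4335, -0.0106, 0.0801]
tool_rot: [-0.889, -3.005, 0.003]
ft_force: [2.2, -0.0, -0.9]
grip_width: 0.494
grip_force: 0.0
```

Emit:
arm_command:
  motion:
    - [87,-13,30,-20,0]
    - [87,-26,61,-40,0]
    - [87,-41,97,-55,0]
    - [87,-57,133,-60,0]
    - [87,-73,170,-60,0]

```text
time: 4.37
position: [0.5939, 0.0931, 0.146]
tool_rot: [0.892, 3.006, 0.003]
ft_force: [-0.6, 0.4, 0.9]
grip_width: 0.812
grip_force: 0.0
```

Emit:
arm_command:
  motion:
    - [87,-14,34,0,0]
    - [87,-28,65,0,0]
    - [87,-30,70,0,0]
    - [87,-30,70,0,0]
    - [87,-30,70,0,0]

```text
time: 4.78
position: [0.6535, 0.134, 0.1424]
tool_rot: [-0.892, -3.012, 0.001]
ft_force: [0.8, -0.9, 0.2]
grip_width: 0.997
grip_force: 0.0
```

```bash
cat > pile.py <<'E'
from h import *
im,d,K,T=grab('wrist'); P=cloud(d,K,T)
for l,a,b in(('sk',.010,.022),('tin',.029,.042),('tape',.053,.065),('er',.068,.085)):
    m=(d>0)&(np.hypot(P[...,0]-.653,P[...,1]-.135)<.07)&(P[...,2]>a)&(P[...,2]<b); q=(P[m][:,:2]*1000).astype(np.float32)
    if len(q)>20: print(l,len(q),cv2.minAreaRect(q),cv2.minEnclosingCircle(q))
m=(d>0)&(np.hypot(P[...,0]-.437,P[...,1]+.0105)<.04)&(P[...,2]>.011); 
if m.sum()>20: print('dish eraser',m.sum(),P[m].mean(0),np.median(P[m][:,2]))
E
python3 pile.py; python3 -c "
from h import *
to(652,137)"
```

```text
sk 1047 ((653.1326293945312, 136.624267578125), (64.70489501953125, 110.2786865234375), 65.0450668334961) ((653.487060546875, 136.4490203857422), 63.187679290771484)
tin 2941 ((652.8216552734375, 133.71388244628906), (59.853607177734375, 89.80703735351562), 59.588924407958984) ((652.891357421875, 134.6597900390625), 52.077186584472656)
tape 2005 ((652.3906860351562, 137.59585571289062), (55.26714324951172, 54.33974838256836), 65.02814483642578) ((652.8721923828125, 137.7447967529297), 27.972248077392578)
dish eraser 1095 [ 0.4409298  -0.00613816  0.01688734] 0.017562518793399984
t 4.83 p [653.2 133.3 142.7] psi 57.0 tilt [-0.001 -0.001] shift [ 3.1  2.5 -0. ] spin None grip 86.8 0.0 j7 0.66
```

Emit:
arm_command:
  motion:
    - [87,3,3,40,0]
    - [87,3,3,75,0]
    - [87,3,3,86,0]
    - [87,3,3,88,0]
    - [87,3,3,88,0]
  newtons: 20

```text
time: 5.25
position: [0.6527, 0.1374, 0.0551]
tool_rot: [-0.894, -3.012, 0.001]
ft_force: [-0.0, 0.1, 0.9]
grip_width: 0.998
grip_force: 0.0
```

Emit:
arm_command:
  motion:
    - [40,0,0,0,0]
    - [40,0,0,0,0]
    - [40,0,0,0,0]
    - [40,0,0,0,0]
    - [40,0,0,0,0]

```text
time: 5.67
position: [0.6536, 0.1385, 0.0555]
tool_rot: [0.892, 3.011, 0.001]
ft_force: [0.8, 0.5, -0.3]
grip_width: 0.704
grip_force: 0.0
```

Emit:
arm_command:
  motion:
    - [40,0,0,0,0]
    - [40,0,0,0,0]
    - [40,0,0,-5,0]
    - [40,0,0,-30,0]
    - [40,0,0,-70,0]

```text
time: 6.08
position: [0.6495, 0.1374, 0.1203]
tool_rot: [-0.889, -3.004, 0.008]
ft_force: [0.8, 0.4, -0.6]
grip_width: 0.644
grip_force: 20.0
```

```bash
python3 -c "
from h import *
to(433,302)"
```

```text
t 6.08 p [649.5 137.4 120.3] psi 57.0 tilt [-0.01  -0.002] shift [271.2  20.2   1.8] spin None grip 56.0 19.999886706937104 j7 0.65
```

Emit:
arm_command:
  motion:
    - [40,38,2,0,0]
    - [40,76,5,0,0]
    - [40,114,8,0,0]
    - [40,150,10,0,0]
    - [40,180,12,0,0]

```text
time: 6.5
position: [0.506, 0.2484, 0.1248]
tool_rot: [-0.889, -3.012, -0.0]
ft_force: [0.6, 1.2, 0.3]
grip_width: 0.642
grip_force: 20.0
```

```bash
python3 -c "
from h import *
to(433,302)
im,d,K,T=grab('wrist','w2.png'); P=cloud(d,K,T)
r=np.hypot(P[...,0]-.433,P[...,1]-.302)
for a,b,R_ in((.005,.016,.055),(.02,.055,.03),(.04,.055,.03)):
    m=(d>0)&(r<R_)&(P[...,2]>a)&(P[...,2]<b); q=(P[m][:,:2]*1000).astype(np.float32)
    if len(q)>5: print(len(q),cv2.minEnclosingCircle(q),q.mean(0))
for n in('scene','side'):
    pass"
```

```text
t 6.5 p [506.  248.4 124.8] psi 57.1 tilt [-0.001  0.   ] shift [90.4  5.4  0.1] spin None grip 55.8 19.998974315822124 j7 0.41
5127 ((430.4262390136719, 302.4630126953125), 37.87194061279297) [429.59265 302.93185]
268 ((430.49072265625, 302.47021484375), 6.952996253967285) [430.89673 301.98288]
248 ((430.4854431152344, 302.5046691894531), 6.93613862991333) [430.64822 302.3312 ]
```

View pics/w2.png

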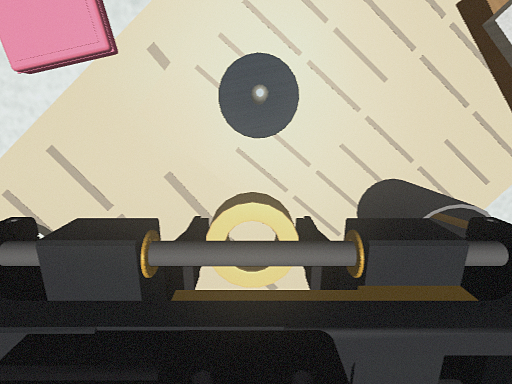

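The tape is held (252,240), the stand's post is at (260,93), and the jar is to the right at (400,210), clear of the path ahead.

Emit:
arm_command:
  motion:
    - [40,38,2,0,0]
    - [40,74,3,0,0]
    - [40,92,4,0,0]
    - [40,92,4,0,0]
    - [40,92,4,0,0]

```text
time: 6.97
position: [0.4331, 0.3006, 0.1249]
tool_rot: [0.888, 3.013, -0.0]
ft_force: [0.7, 0.7, 0.2]
grip_width: 0.644
grip_force: 20.0
```

```bash
python3 -c "
from h import *
to(430.5,302.5)"
```

```text
t 6.97 p [433.1 300.6 124.9] psi 57.2 tilt [ 0.001 -0.   ] shift [ 3.2  0.2 -0. ] spin None grip 56.0 19.99973153695464 j7 0.27
```

Emit:
arm_command:
  motion:
    - [40,2,0,30,0]
    - [40,2,0,55,0]
    - [40,2,0,78,0]
    - [40,2,0,93,0]
    - [40,2,0,94,0]

```text
time: 7.38
position: [0.4323, 0.2989, 0.0281]
tool_rot: [-0.896, -3.009, 0.005]
ft_force: [0.5, -0.4, 0.0]
grip_width: 0.649
grip_force: 20.0
```

Emit:
arm_command:
  motion:
    - [75,0,0,0,0]
    - [75,0,0,0,0]
    - [75,0,0,0,0]
    - [75,0,0,0,0]
    - [75,0,0,-30,0]

```text
time: 7.8
position: [0.429, 0.2986, 0.0569]
tool_rot: [-0.891, -3.006, 0.01]
ft_force: [-0.7, -1.2, -0.7]
grip_width: 0.847
grip_force: 0.0
```

Emit:
arm_command:
  motion:
    - [75,0,0,-40,0]
    - [75,0,0,-80,0]
    - [75,-30,-5,-90,0]
    - [75,-60,-10,-90,0]
    - [75,-70,-20,-90,0]

```text
time: 8.22
position: [0.4846, 0.2439, 0.1534]
tool_rot: [0.895, 3.004, 0.004]
ft_force: [0.7, -0.6, -0.4]
grip_width: 0.863
grip_force: 0.0
```

```bash
python3 -c "
from h import *
to(653,133.7,59.5)
im,d,K,T=grab('wrist','w3.png'); P=cloud(d,K,T)
r=np.hypot(P[...,0]-.4305,P[...,1]-.3025)
m=(d>0)&(r<.04)&(P[...,2]>.02)&(P[...,2]<.04); q=(P[m][:,:2]*1000).astype(np.float32)
print(len(q),cv2.minEnclosingCircle(q),q.mean(0),np.percentile(P[m][:,2],[5,50,95]))"
```

```text
t 8.22 p [484.6 243.9 153.4] psi 56.8 tilt [0.007 0.001] shift [-2.013e+02 -1.000e-01  1.100e+00] spin -2.7 grip 75.1 0.0 j7 0.42
1878 ((431.9024658203125, 298.07781982421875), 27.829463958740234) [431.3564  298.72162] [0.03170466 0.0335661  0.03483896]
```

Emit:
arm_command:
  motion:
    - [87,-40,0,0,-3]
    - [87,-80,0,0,-3]
    - [87,-120,0,10,-3]
    - [87,-160,0,20,-3]
    - [87,-196,0,30,-3]
  newtons: 25

```text
time: 8.68
position: [0.6462, 0.1379, 0.1211]
tool_rot: [0.813, 3.032, 0.0]
ft_force: [0.9, 0.5, 0.5]
grip_width: 0.995
grip_force: 0.0
```

Emit:
arm_command:
  motion:
    - [87,-5,0,0,0]
    - [87,-5,0,0,0]
    - [87,-5,0,0,0]

```text
time: 8.93
position: [0.6479, 0.1379, 0.1207]
tool_rot: [-0.813, -3.034, -0.001]
ft_force: [-0.1, -0.5, 0.1]
grip_width: 0.999
grip_force: 0.0
```

```bash
python3 -c "
from h import *
to(653,133.7,59.5)"; python3 pile.py
```

```text
t 8.93 p [647.9 137.9 120.7] psi 60.0 tilt [-0.001  0.001] shift [-6.5 -1.1 -0. ] spin 0.5 grip 86.9 0.0 j7 0.71
sk 1194 ((649.1286010742188, 138.34405517578125), (64.56298828125, 101.35924530029297), 64.87862396240234) ((649.667236328125, 139.0228271484375), 59.42792892456055)
tin 5148 ((647.1704711914062, 136.9746551513672), (60.15079116821289, 76.534423828125), 59.9382438659668) ((647.6741943359375, 137.539794921875), 47.35548782348633)
dish eraser 224 [ 0.45062323 -0.00633144  0.01393192] 0.013748909895559214
```

Emit:
arm_command:
  motion:
    - [87,-6,-1,40,0]
    - [87,-6,-1,70,0]
    - [87,-6,-1,80,0]
    - [87,-6,-1,81,0]
    - [87,-6,-1,81,0]

```text
time: 9.4
position: [0.6527, 0.1347, 0.0405]
tool_rot: [-0.81, -3.035, -0.001]
ft_force: [-0.1, 0.6, 0.7]
grip_width: 0.999
grip_force: 0.0
```

Emit:
arm_command:
  motion:
    - [40,0,0,0,0]
    - [40,0,0,0,0]
    - [40,0,0,0,0]
    - [40,0,0,0,0]
    - [40,0,0,0,0]

```text
time: 9.82
position: [0.6537, 0.1332, 0.0405]
tool_rot: [0.813, 3.033, 0.001]
ft_force: [0.8, 0.8, 0.1]
grip_width: 0.706
grip_force: 0.4
```

Emit:
arm_command:
  motion:
    - [40,0,0,0,0]
    - [40,0,0,0,0]
    - [40,0,0,-5,0]
    - [40,0,0,-30,0]
    - [40,0,0,-60,0]

```text
time: 10.23
position: [0.6506, 0.1322, 0.097]
tool_rot: [-0.811, -3.028, 0.005]
ft_force: [0.5, -0.1, -0.8]
grip_width: 0.66
grip_force: 25.0
```

```bash
python3 -c "
from h import *
to(386.5,-286.5,-75)"
```

```text
t 10.23 p [650.6 132.2  97. ] psi 60.0 tilt [-0.007 -0.002] shift [  19.4 -494.7    2.5] spin -45.0 grip 57.5 24.999744594097137 j7 0.71
```

Emit:
arm_command:
  motion:
    - [40,2,-40,0,-3]
    - [40,3,-80,0,-6]
    - [40,5,-120,0,-10]
    - [40,6,-160,0,-15]
    - [40,8,-200,0,-20]

```text
time: 10.65
position: [0.5447, -0.0378, 0.0994]
tool_rot: [-0.267, -3.13, 0.001]
ft_force: [0.7, -1.5, -0.6]
grip_width: 0.667
grip_force: 25.0
```

```bash
python3 -c "
from h import *
to(386.5,-286.5,-75)"
```

```text
t 10.65 p [544.7 -37.8  99.4] psi 80.3 tilt [-0.001 -0.   ] shift [ 1.138e+02 -2.719e+02  2.000e-01] spin -24.7 grip 58.0 24.999956488609314 j7 1.36
```

Emit:
arm_command:
  motion:
    - [40,2,-40,0,-5]
    - [40,5,-80,0,-10]
    - [40,8,-120,0,-15]
    - [40,11,-160,0,-20]
    - [40,14,-200,0,-25]

```text
time: 11.07
position: [0.4965, -0.2324, 0.0997]
tool_rot: [0.417, -3.113, 0.0]
ft_force: [0.6, -0.8, -2.0]
grip_width: 0.665
grip_force: 25.0
```

Emit:
arm_command:
  motion:
    - [40,0,0,-10,0]
    - [40,0,0,-10,0]

```text
time: 11.23
position: [0.4968, -0.2344, 0.1107]
tool_rot: [-0.399, 3.116, -0.002]
ft_force: [1.1, 0.7, -1.0]
grip_width: 0.665
grip_force: 25.0
```

```bash
python3 -c "
from h import *
to(386.5,-286.5,-75)
im,d,K,T=grab('wrist','w4.png'); P=cloud(d,K,T)
r=np.hypot(P[...,0]-.3865,P[...,1]+.2865)
m=(d>0)&(r<.095)&(P[...,2]>.0075)&(P[...,2]<.02); q=(P[m][:,:2]*1000).astype(np.float32)
print(len(q),cv2.minAreaRect(q))"
```

```text
t 11.23 p [ 496.8 -234.4  110.7] psi 104.6 tilt [ 0.001 -0.001] shift [119.9 -22.6  -0. ] spin -0.4 grip 57.9 24.9995157122612 j7 2.18
2334 ((394.87396240234375, -282.41058349609375), (111.25672149658203, 98.47874450683594), 14.714010238647461)
```

View pics/w4.png

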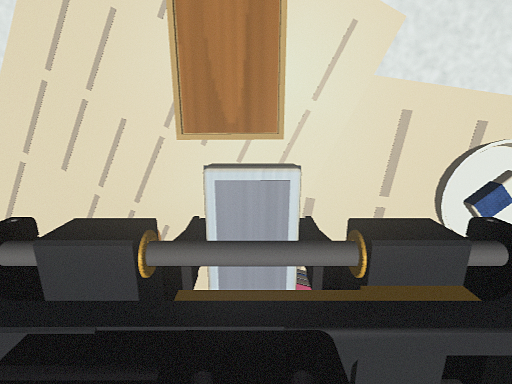

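The tin is held (252,225), the empty tray is ahead (230,70), and the eraser is in the dish (490,200).

Emit:
arm_command:
  motion:
    - [40,38,-7,0,0]
    - [40,76,-14,0,0]
    - [40,112,-19,0,0]
    - [40,120,-21,0,0]
    - [40,120,-21,0,0]

```text
time: 11.7
position: [0.385, -0.282, 0.1091]
tool_rot: [0.406, -3.114, -0.001]
ft_force: [1.1, 1.0, -0.3]
grip_width: 0.663
grip_force: 25.0
```

```bash
python3 -c "
from h import *
to(385.7,-284.7,-75)"
```

```text
t 11.7 p [ 385.  -282.   109.1] psi 104.8 tilt [-0.002  0.   ] shift [-0.  -2.8 -0. ] spin -0.2 grip 57.7 24.999424517154694 j7 2.4
```

Tin bottom reaches 5 mm at TCP 29.3; go to about 30.5.

Emit:
arm_command:
  motion:
    - [40,0,-2,30,0]
    - [40,0,-2,55,0]
    - [40,0,-2,70,0]
    - [40,0,-2,78,0]
    - [40,0,-2,78,0]

```text
time: 12.12
position: [0.3887, -0.2816, 0.0303]
tool_rot: [0.415, -3.113, -0.004]
ft_force: [0.3, 0.0, -0.5]
grip_width: 0.658
grip_force: 25.0
```

Emit:
arm_command:
  motion:
    - [75,0,0,0,0]
    - [75,0,0,0,0]
    - [75,0,0,0,0]
    - [75,0,0,0,0]
    - [75,0,0,-30,0]

```text
time: 12.53
position: [0.3846, -0.2817, 0.0579]
tool_rot: [0.409, -3.108, -0.01]
ft_force: [-0.6, 1.0, -0.5]
grip_width: 0.851
grip_force: 0.0
```

Emit:
arm_command:
  motion:
    - [87,-10,0,-40,5]
    - [87,-35,10,-70,10]
    - [87,-65,30,-90,15]
    - [87,-90,50,-90,20]
    - [87,-100,90,-90,25]

```text
time: 12.95
position: [0.4658, -0.1724, 0.1547]
tool_rot: [0.284, 3.12, -0.004]
ft_force: [0.5, 1.4, -1.7]
grip_width: 0.994
grip_force: 0.0
```

```bash
python3 -c "
from h import *
to(653.5,136,65)
im,d,K,T=grab('wrist'); P=cloud(d,K,T)
r=np.hypot(P[...,0]-.3857,P[...,1]+.2847)
m=(d>0)&(r<.055)&(P[...,2]>.018)&(P[...,2]<.04); q=(P[m][:,:2]*1000).astype(np.float32)
print(len(q),cv2.minAreaRect(q),np.percentile(P[m][:,2],[5,50,95]))"
```

```text
t 12.95 p [ 465.8 -172.4  154.7] psi 79.6 tilt [ 0.008 -0.003] shift [-129.   337.2    0.6] spin 14.6 grip 86.5 0.0 j7 1.68
5187 ((388.25872802734375, -283.24383544921875), (90.26013946533203, 60.94215393066406), 15.232742309570312) [0.0229794  0.02493473 0.02619038]
```

Tin is flat, top 25 mm, well centred. Now the sketchbook.

Emit:
arm_command:
  motion:
    - [87,-14,37,0,3]
    - [87,-28,74,0,6]
    - [87,-42,111,0,9]
    - [87,-56,148,0,12]
    - [87,-70,185,0,15]
  newtons: 30

```text
time: 13.42
position: [0.5629, 0.0002, 0.1522]
tool_rot: [0.684, 3.065, -0.0]
ft_force: [-0.8, -1.1, 0.0]
grip_width: 1.001
grip_force: 0.0
```

```bash
python3 -c "
from h import *
to(653.5,136,65)"
```

```text
t 13.42 p [5.629e+02 2.000e-01 1.522e+02] psi 64.8 tilt [ 0.001 -0.   ] shift [-24.3 161.4   0. ] spin -0.2 grip 87.1 0.0 j7 1.02
```

Emit:
arm_command:
  motion:
    - [87,-19,36,0,0]
    - [87,-38,72,0,0]
    - [87,-57,108,0,0]
    - [87,-76,143,0,0]
    - [87,-84,161,0,0]

```text
time: 13.83
position: [0.7088, 0.1129, 0.1513]
tool_rot: [0.676, 3.067, 0.004]
ft_force: [-0.5, 0.1, 0.2]
grip_width: 1.002
grip_force: 0.0
```

```bash
python3 pile.py; python3 -c "
from h import *
to(653.5,136,65)"
```

```text
sk 6729 ((653.7737426757812, 136.2236328125), (64.64425659179688, 110.03987884521484), 64.84012603759766) ((654.0316162109375, 135.81753540039062), 63.200477600097656)
dish eraser 224 [ 0.45711472 -0.01594252  0.01623302] 0.016981099673934963
t 13.88 p [709.5 115.6 150.9] psi 65.3 tilt [0.002 0.005] shift [59.4 -4.9 -0. ] spin 0.3 grip 86.8 0.0 j7 0.82
```

Emit:
arm_command:
  motion:
    - [87,35,-3,10,0]
    - [87,59,-4,30,0]
    - [87,59,-4,65,0]
    - [87,59,-4,90,0]
    - [87,59,-4,100,0]

```text
time: 14.3
position: [0.6481, 0.1294, 0.0479]
tool_rot: [-0.678, -3.062, 0.005]
ft_force: [-0.9, -0.5, -1.5]
grip_width: 1.003
grip_force: 0.0
```

Emit:
arm_command:
  motion:
    - [87,0,0,20,0]
    - [87,0,0,31,0]
    - [87,0,0,31,0]
    - [50,0,0,31,0]
    - [50,0,0,31,0]

```text
time: 14.72
position: [0.6522, 0.1308, 0.0221]
tool_rot: [0.68, 3.065, 0.001]
ft_force: [0.9, -0.3, -0.6]
grip_width: 0.923
grip_force: 0.0
```

Emit:
arm_command:
  motion:
    - [50,0,0,0,0]
    - [50,0,0,0,0]
    - [50,0,0,0,0]
    - [50,0,0,0,0]
    - [50,0,0,0,0]

```text
time: 15.13
position: [0.6523, 0.1314, 0.0221]
tool_rot: [0.679, 3.065, 0.002]
ft_force: [0.2, 1.4, 6.3]
grip_width: 0.733
grip_force: 30.0
```

Emit:
arm_command:
  motion:
    - [50,0,0,0,0]
    - [50,0,0,-5,0]
    - [50,0,0,-30,0]
    - [50,0,0,-60,0]
    - [50,0,0,-80,0]

```text
time: 15.55
position: [0.6508, 0.13, 0.1018]
tool_rot: [-0.68, -3.066, 0.002]
ft_force: [-0.3, 0.4, -1.2]
grip_width: 0.729
grip_force: 30.0
```

```bash
python3 -c "
from h import *
to(639.5,-172.5,90.3)"
```

```text
t 15.55 p [650.8 130.  101.8] psi 65.0 tilt [-0.001 -0.001] shift [-117.7 -278.9    0.3] spin -25.3 grip 63.4 29.999074637889862 j7 0.76
```

Emit:
arm_command:
  motion:
    - [50,-15,-35,0,-5]
    - [50,-30,-70,0,-10]
    - [50,-45,-106,0,-15]
    - [50,-60,-142,0,-20]
    - [50,-75,-178,0,-25]

```text
time: 15.97
position: [0.6424, -0.0648, 0.0998]
tool_rot: [0.007, -3.139, 0.001]
ft_force: [0.5, -0.8, -0.9]
grip_width: 0.728
grip_force: 30.0
```

Emit:
arm_command:
  motion:
    - [50,0,0,0,0]

```text
time: 16.05
position: [0.6418, -0.0769, 0.0993]
tool_rot: [-0.016, -3.138, 0.014]
ft_force: [-0.4, -2.8, -1.6]
grip_width: 0.73
grip_force: 30.0
```

```bash
python3 -c "
from h import *
to(639.5,-172.5,90.3)
im,d,K,T=grab('wrist','w5.png'); P=cloud(d,K,T)
r=np.hypot(P[...,0]-.6395,P[...,1]+.1725)
m=(d>0)&(r<.11)&(P[...,2]>.024)&(P[...,2]<.036); q=(P[m][:,:2]*1000).astype(np.float32)
print(len(q),cv2.minAreaRect(q))"
```

```text
t 16.05 p [641.8 -76.9  99.3] psi 89.4 tilt [-0.004 -0.009] shift [  1.3 -95.7   0.9] spin -0.9 grip 63.5 29.995342791080475 j7 1.49
13624 ((637.6874389648438, -174.185791015625), (106.21248626708984, 147.77850341796875), 87.88671112060547)
```

View pics/w5.png

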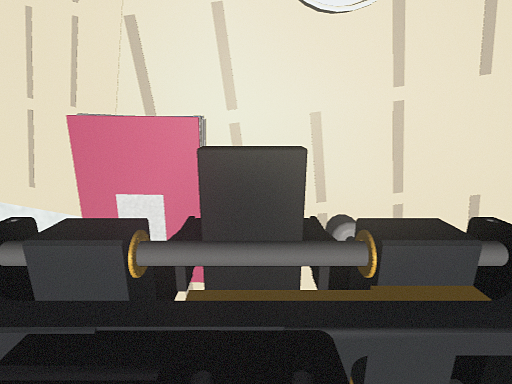

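The sketchbook is held (252,210), with the pink stack (140,190) to the left.

Emit:
arm_command:
  motion:
    - [50,1,-35,0,0]
    - [50,2,-70,0,0]
    - [50,3,-95,0,0]
    - [50,3,-95,0,0]
    - [50,3,-95,0,0]

```text
time: 16.52
position: [0.6396, -0.1598, 0.0996]
tool_rot: [-0.007, -3.139, 0.001]
ft_force: [-0.3, 1.9, -2.0]
grip_width: 0.73
grip_force: 30.0
```

```bash
python3 -c "
from h import *
to(638,-173.5,89.7)"
```

```text
t 16.52 p [ 639.6 -159.8   99.6] psi 89.7 tilt [-0.002 -0.   ] shift [  1.5 -13.7   0. ] spin 0.0 grip 63.5 29.999081790447235 j7 1.64
```

Emit:
arm_command:
  motion:
    - [50,1,-13,10,0]
    - [50,1,-13,30,0]
    - [50,1,-13,42,0]
    - [50,1,-13,46,0]
    - [50,1,-13,46,0]

```text
time: 16.93
position: [0.6389, -0.1689, 0.0531]
tool_rot: [0.003, -3.138, -0.002]
ft_force: [0.1, -0.4, -1.5]
grip_width: 0.732
grip_force: 30.0
```

Emit:
arm_command:
  motion:
    - [85,0,0,0,0]
    - [85,0,0,0,0]
    - [85,0,0,0,0]
    - [85,0,0,0,0]
    - [85,0,0,-30,0]

```text
time: 17.35
position: [0.6358, -0.1695, 0.079]
tool_rot: [0.0, -3.131, -0.004]
ft_force: [-0.9, -0.8, -1.4]
grip_width: 0.958
grip_force: 0.0
```

Emit:
arm_command:
  motion:
    - [85,-20,0,-40,0]
    - [85,-50,0,-70,0]
    - [85,-80,0,-100,0]
    - [85,-80,0,-120,0]
    - [85,-80,0,-120,0]

```text
time: 17.77
position: [0.7242, -0.1697, 0.2113]
tool_rot: [-0.001, 3.131, -0.001]
ft_force: [-0.6, -0.3, 1.3]
grip_width: 0.975
grip_force: 0.0
```

Run:
```python
from h import *
to(638,-173.5)
im,d,K,T=grab('wrist'); P=cloud(d,K,T)
r=np.hypot(P[...,0]-.638,P[...,1]+.1735)
for a,b in((.024,.036),(.04,.052)):
    m=(d>0)&(r<.11)&(P[...,2]>a)&(P[...,2]<b); q=(P[m][:,:2]*1000).astype(np.float32)
    print(len(q),cv2.minAreaRect(q),np.percentile(P[m][:,2],[5,50,95]))
grab('scene','s9.png'); grab('side','d9.png')
```

```text
t 17.77 p [ 724.2 -169.7  211.3] psi 90.1 tilt [ 0.011 -0.001] shift [86.2 -3.7 -0.9] spin None grip 84.8 0.0 j7 1.65
5944 ((638.5885009765625, -173.2831573486328), (105.82451629638672, 148.3134002685547), 88.63414001464844) [0.02847148 0.02975717 0.03101956]
5968 ((637.73046875, -169.6148681640625), (64.76007080078125, 109.45025634765625), 89.97514343261719) [0.04447483 0.04576053 0.04696797]
```

View pics/d9.png

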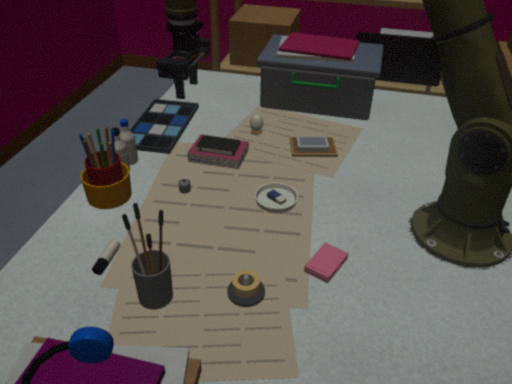

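Everything is in place: eraser (277,197), tape (245,285), tin (313,143), sketchbook (218,145). The jar hasn't moved (152,280). A quick number check on the eraser, then hand in.

Run:
```python
from h import *
ok=[]
for n in('scene','side'):
    im,d,K,T=load(n); P=cloud(d,K,T)
    m=(d>0)&(np.hypot(P[...,0]-.437,P[...,1]+.0105)<.04)&(P[...,2]>.0135)
    q=(P[m][:,:2]*1000).astype(np.float32); r=cv2.minAreaRect(q); z=np.median(P[m][:,2])
    print(r,z); ok.append(np.hypot(r[0][0]-437,r[0][1]+10.5)<18 and .015<z<.021)
print(ok)
if all(ok): print(close_job())
```

```text
((434.8004455566406, -8.967453002929688), (23.053367614746094, 42.76508712768555), 56.74212646484375) 0.018528301744311526
((436.8092956542969, -8.737140655517578), (26.507328033447266, 52.46622848510742), 55.949806213378906) 0.01909889467059811
[np.True_, np.True_]
the job is handed in; nothing more can be done
None
```

I handed the job in at about 18 s of arm time: the last camera measurements put the eraser, tape roll, tin and sketchbook each flat in their own place and within tolerance, and the brush jar had not visibly moved. No verdict came back from the hand-in.

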